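Index the reagent carousel with its lever, load a bottle, and index it on to the reader

TASK

Work the red index lever (swing it to its stop, then let it spring home) until the carousel's one empty place stands in the loading gap, put the yellow reagent bottle from the stock stand fully home in that place and let go of it, then work the lever once more so that the bottle goes under the cover to the bar-code reader, and leave the lever released. Turn the carousel by its lever only, do not push it round with the fingers, and leave the other things on the bench where they stand.

Things in the scene. Friction and masses are not known exactly. Their poses are not given: they have to be found in the camera images.
- carousel_unit: Fixed reagent carousel. Origin on its axis at bench height; its -x looks out through the loading gap, roughly to the robot. White drum (360 mm dia, 34 mm high), on it a black turntable (330 mm dia) with ten bottle places 36 degrees apart, nine of them full. A blue mark on the drum's rim shows the gap.
- cover (a point): Centre of the top of the clear ring cover that lies over the bottles (352 mm dia, 174 to 178.5 mm above the bench, with a black knob 60 mm dia, 12 mm high, at its centre). A 60 degree sector, centred on the unit's -x, is cut out of it from rim to centre: the loading gap. Three thin pillars carry it, outside the gap and the lever's sweep.
- probe_arm (a point): Inner end of the fixed white pipetting arm, its top 260 mm above the bench; the arm reaches in over the cover from a post on the far side (unit x +155, y +150 mm) to here (unit x +55, y +75 mm).
- gap (a point): Fixed point of the carousel unit: where the origin of place lies when the empty place stands in the middle of the loading gap; 74 mm above the bench, 100 mm from the axis.
- reader (a point): Fixed point: where the origin of place lies when it is one station (36 degrees, clockwise from above) past the gap, before the bar-code reader. The reader is a fixed grey box on a pillar outside the rim at this station: 188 to 212 mm from the axis, 44 mm wide, up to 126 mm above the bench.
- place (a point): The empty place: a white pocket, inside 62 x 34 mm, 40 mm deep, walls 4 mm. Origin at the centre of its floor; z along the pocket out of its mouth, x along its 62 mm, y across its 34 mm. It leans: z points up and 30 degrees outwards from the carousel's axis, x outwards and 30 degrees down. It turns with the turntable; the places 36 degrees either side hold bottles.
- turntable: The black turntable with its places and nine fixed yellow bottles; origin on the axis at bench height. Friction (0.4 N m) holds it where it stands; it does not go back with the lever. Swing the lever at about 0.5 rad/s or slower, or the turntable may coast on past the station.
- carousel (a joint): Turn of the turntable (rad), growing clockwise seen from above, as the lever drives it. 0: the empty place stands in the gap; 0.628 (one station on): at the reader. It starts between -1.2 and -0.2, mostly between stations: one or two strokes of the lever bring it to 0; read it after each.
- lever (a joint): Swing of the index lever about the carousel's axis (rad): 0 at home, 0.80 at its stop, growing clockwise from above (towards the gap and the robot). A spring pulls it home (0.36 N m there, 1.1 at the stop; with the carousel 3 to 7 N at the grip). Seen from above it points 70 degrees anticlockwise of the gap's direction at home, on the robot's right, 24 at the stop.
- pawl: The lever's small brass pawl under the turntable's rim, 45 mm above the bench, 185 mm from the axis. It slips on the way home and on the way out catches the next pin of the turntable (from a station: after 0.17 rad); at the lever's stop the turntable always stands at a station. A stroke from a station goes one station on; from between stations the first may only complete the step.
- lever_grip (a point): Point on the axis of the lever's upright red grip, 20 mm below its top. The grip is a cylinder, 24 mm dia, from 52 to 132 mm above the bench, 240 mm from the carousel's axis, outside the rim; it moves with the lever on a level arc about that axis. A flat steel bar, 38 to 43 mm above the bench, joins it to the axis.
- reagent: The bottle to load: yellow with a white cap, 56 (x) x 28 (y) mm, body 90 mm high, cap 26 mm dia and 16 mm high on top at the centre (106 mm in all), about 0.12 kg. Same either way round in yaw. Origin at the centre of its underside, z up through the cap. It stands in one of the three bays of the stock stand.
- stock_stand: Fixed low grey stand, 84 (x) x 234 (y) mm, floor 6 mm high, rims and ribs 18 mm high; origin at the centre of its underside. Three bays 76 mm apart along its y, a bottle in each, with the 28 mm thickness of the bottles along the row.
- stock_white: Bystander: white bottle with blue cap, of the same size as the reagent bottle, in the stock stand; origin at the centre of its underside.
- stock_amber: Bystander: amber bottle with black cap, of the same size as the reagent bottle, in the stock stand; origin at the centre of its underside.
- tube_rack: Bystander: blue rack of capped blood tubes, 66 (x) x 200 (y) mm, 96 mm high; origin at the centre of its underside. To the robot's right.
- wash_bottle: Bystander: white round bottle with red cap, 60 mm dia, 150 mm high; origin at the centre of its underside. To the right, beyond the lever.
- beaker: Bystander: empty glass beaker, 72 mm dia, 85 mm high; origin at the centre of its underside. To the right, near where the lever's grip ends its swing.
- tip_box: Bystander: clear box with green lid, 120 x 84 mm, 61 mm high; origin at the centre of its underside. Left, beyond the stock stand.
- marker: Bystander: white marker pen, 105 mm long (x), 12 mm dia, lying on the bench before the loading gap; origin under its middle.
Not all that is in view belongs to the job. Leave any purple or turquoise look-alike of the stock_amber alone. What is shaped like the reagent but turquoise is not meant.

How it is judged:
By the outcome, as a careful person would: the job done as asked, in the order asked, and still so for the second after the job is handed in, with the robot touching nothing.
It also fails if it takes over 72 s, if anything falls off the work surface, if the arm or the gripper's body presses on something with over 40 N, if the wrist force passes 120 N, or if a joint passes its speed limit or range.

ROBOT

A 6-joint arm with a two-finger parallel gripper is mounted at the origin on the work surface. World frame = base frame: x ahead of the robot, y to its left, z up, the work surface at z = 0. Lengths are in mm, angles in rad, forces in N, time in s.
With the tool pointing down it reaches from about 200 to 875 mm from the base axis. Payload 3.4 kg.
Tool frame: the origin (TCP) lies at the centre of the arm's flange, where the gripper is bolted on; the fingertips stand 199 mm ahead of it and the grasp point (between the pads) lies 180 mm ahead of it; z points along the fingers, y is the line along which they close (so a half turn about z gives the same grasp; the last joint's range is limited). The gripper opens to 94 mm and grips with 3 to 60 N. Pads are 16 mm wide; open, the fingers measure 119 mm over their backs; the gripper's body (75 mm by 177 mm) begins 78 mm behind the grasp point.
Start: joints at [1.161, 0.276, 1.505, -0, 1.361, -0.121], TCP at [163.771, 551.202, 404.693] pointing down, gripper open.
Joint ranges: [-2.89, 2.89], [-0.75, 2.08], [0.22, 2.7], [-1.18, 4.32], [0.11, 2.71], [-2.7, 2.7]. Speed limits (rad/s): [2.57, 2.57, 3.14, 3.14, 3.14, 3.14].

INTERFACE

Orientations are given as a unit quaternion [w, x, y, z].
In Python, from bench import bot, eyes, workorder, finder gives the robot as it stands. The module is installed in compiled form; this text tells all that it offers.
- The arm moves only by the tool drive_tool, never from a script. Its argument "steps" is a list of rows, each an object with "hand": the opening, from 0 (shut) to 1 (fully open); "dp": the shift along the tool's x, y, z in mm, a list of three; "angular": the turn, a rotation vector about the tool's x, y, z in rad, a list of three. In form: [{"hand": hand, "dp": [x, y, z], "angular": [wx, wy, wz]}, ...]. A call has 1 to 5 rows; each row shifts and turns the commanded pose from where the row before left it, along the tool's axes as they then stand; what a row does not reach is not made up. A row lasts 1/8 s, in which the tool goes at most 62.5 mm and 10.7 degrees, less where a joint would pass 70% of its speed; a pose out of reach is approached as far as the arm can. A call with a gripper value outside its range is refused whole. The fingers move at their own pace and stop on an object; "force" is the grip in N (left out, the last holds). Time passes only in rows, so rows that do not move let the fingers close. It gives the time, the measured TCP pose, the force, the opening and the grip force at its end, in the units of the state.
- bot.get_state(): the state, without advancing time (a new reading comes with each control period).
- eyes.capture(name): name is "scene" or "top" or "wrist"; returns a dict with "pixels" (384x512x3 uint8, red, green, blue), "range_z" (384x512 float32, mm along the optical axis (not along the pixel's ray), 0 where there is no reading), "fx", "fy", "cx", "cy" (pixels), "dist" ([k1, k2, p1, p2, k3] as OpenCV has them; the pictures are not rectified), "extrinsics" (4x4, takes a point from world to camera coordinates). Camera axes: x right, y down, z forward; pixel columns grow to the right and rows downward; lengths in mm; the calibration is good to about 2 mm. A picture is of the moment at which its call begins.
- workorder.close_job(): hands the job in; it is judged then, once.
Trained networks look in a picture, given as the dict that the camera call returned (one of the last four; its "shot" number tells which), for a name from the list of things; names that differ only in an ending like _2 or _b are one class to them, and where a whole thing is asked for, a point or a joint stands for the part that bears it (a point fixed in the world has none). Each returns a list of dicts, best first, with "conf" (0 to 1); they miss things now and then, are a little off and sometimes report something else, mostly with a low value. They report only what shows in the picture. A call takes as long as a camera call. They do not tell look-alikes from the thing itself.
- finder.search_frame(picture, thing): "xyz" ([x, y, z] in mm, in world coordinates, good to about 4 mm: the middle of the surface that is visible of it).
- finder.trace(picture, thing): "region" (384x512 bool, what is visible of it).
The state is a dict: "clock": time; "qpos": joint angles; "dq": joint speeds; "joint_efforts": joint torques, N m; "position": TCP position; "ee_rot": TCP orientation; "force": force on the tool from outside, world axes, zero at the start; "ft_torque": the same for the moment, N m; "opening": finger opening in mm; "finger_force": force on a finger pad.
Only numpy, scipy, OpenCV 4.12 (cv2) and the standard library are available. Lean on these libraries where they do the work, as an engineer would, in place of code of your own. Each camera call takes 0.05 s, during which the arm holds its last target. There are 200 camera calls.

## Working session

There is one attempt and no reset: what is moved stays moved. The work goes in short steps, Python scripts to look and compute and a tool call to move; the robot and the scene stay as the last step left them, time stands still between calls to the robot, and variables do not carry over. Pictures are saved under pics/ and viewed, at most 13 in all, crops included, and the job is handed in when it is done.

Besides the shell and the picture viewer there is one more tool, called after "Emit:" by a JSON object that holds its "fn" and its "kwargs". drive_tool: Moves the arm, as the interface text tells. Its arguments: {"type":"object","properties":{"steps":{"type":"array"},"force":{"type":"number"}},"required":["steps"]}

```bash
mkdir -p pics; cat > h.py <<'E'
import numpy as np, cv2
from scipy.spatial.transform import Rotation as R
from bench import bot, eyes, workorder, finder
def cap(n,fn=None):
    p=eyes.capture(n)
    if fn: cv2.imwrite('pics/'+fn,np.ascontiguousarray(p['pixels'][:,:,::-1]))
    return p
def K(p): return np.array([[p['fx'],0,p['cx']],[0,p['fy'],p['cy']],[0,0,1]],float)
def world(p,mask=None):
    h,w=p['range_z'].shape
    u,v=np.meshgrid(np.arange(w),np.arange(h))
    m=p['range_z']>0
    if mask is not None: m&=mask
    uv=np.stack([u[m],v[m]],1).astype(np.float64)
    n=cv2.undistortPoints(uv[:,None],K(p),np.array(p['dist'],float))[:,0]
    z=p['range_z'][m][:,None]
    c=np.hstack([n*z,z]); E=np.array(p['extrinsics'])
    return (c-E[:3,3])@E[:3,:3], uv.astype(int)
def proj(p,X):
    E=np.array(p['extrinsics'],float)
    return cv2.projectPoints(np.atleast_2d(np.array(X,float)),cv2.Rodrigues(E[:3,:3])[0],E[:3,3],K(p),np.array(p['dist'],float))[0][:,0]
def rot(s): 
    q=s['ee_rot']; return R.from_quat([q[1],q[2],q[3],q[0]])
E
python3 - <<'E'
from h import *
s=bot.get_state(); print(s)
for n in ['scene','top']:
    p=cap(n,n+'0.png'); 
    for t in ['carousel_unit','cover','gap','reader','place','lever_grip','reagent','stock_stand','stock_white','stock_amber','tube_rack','wash_bottle','beaker','tip_box','marker','probe_arm']:
        r=finder.search_frame(p,t)
        print(n,t,[(np.round(d['xyz']).tolist(),round(d['conf'],2),np.round(proj(p,d['xyz'])[0]).tolist()) for d in r[:4]])
E
```

```text
{'clock': 0.0, 'qpos': array([ 1.16099464e+00,  2.76550097e-01,  1.50609084e+00,  4.14882450e-06,
        1.36069554e+00, -1.21006305e-01]), 'dq': array([ 0.00044127, -0.00057694,  0.00090777,  0.00065845,  0.00106221,
        0.00012054]), 'joint_efforts': array([ 2.24012627e-03, -4.04592311e+01, -2.37229979e+01,  7.05748564e-02,
        3.44480295e-02, -1.36326785e-04]), 'position': array([163.68245678, 550.99191437, 403.84689898]), 'ee_rot': array([-2.30658243e-04,  1.43896791e-01,  9.89592317e-01, -8.40847962e-04]), 'force': array([-0.50382202,  0.41958208,  0.37108583]), 'ft_torque': array([-0.01374378, -0.0059373 , -0.04893239]), 'finger_force': 0.0, 'opening': 94.09270400290546}
scene carousel_unit [([723.0, -17.0, 177.0], 0.92, [304.0, 240.0]), ([630.0, -18.0, 53.0], 0.67, [277.0, 242.0]), ([472.0, -454.0, 62.0], 0.31, [148.0, 326.0])]
scene cover [([717.0, -21.0, 177.0], 0.62, [301.0, 240.0]), ([599.0, -206.0, 46.0], 0.5, [234.0, 284.0])]
scene gap [([722.0, -16.0, 181.0], 0.84, [304.0, 239.0]), ([604.0, -200.0, 47.0], 0.43, [237.0, 283.0])]
scene reader [([720.0, -22.0, 179
[... 2018 characters left out ...]
], 0.65, [180.0, 215.0]), ([466.0, 406.0, 88.0], 0.61, [153.0, 215.0])]
top stock_white [([467.0, 404.0, 87.0], 0.68, [154.0, 215.0])]
top stock_amber [([441.0, -291.0, 30.0], 0.74, [338.0, 224.0]), ([488.0, 262.0, 90.0], 0.72, [192.0, 209.0]), ([378.0, 136.0, 86.0], 0.44, [225.0, 239.0])]
top tube_rack [([453.0, -438.0, 66.0], 0.96, [379.0, 221.0])]
top wash_bottle [([624.0, -363.0, 101.0], 0.75, [360.0, 174.0])]
top beaker [([444.0, -294.0, 30.0], 0.85, [339.0, 223.0])]
top tip_box [([648.0, 330.0, 63.0], 0.75, [177.0, 169.0])]
top marker [([684.0, 10.0, 176.0], 0.52, [260.0, 153.0]), ([406.0, -118.0, 16.0], 0.39, [292.0, 233.0])]
top probe_arm [([676.0, 14.0, 181.0], 0.9, [259.0, 154.0])]
```

View pics/scene0.png

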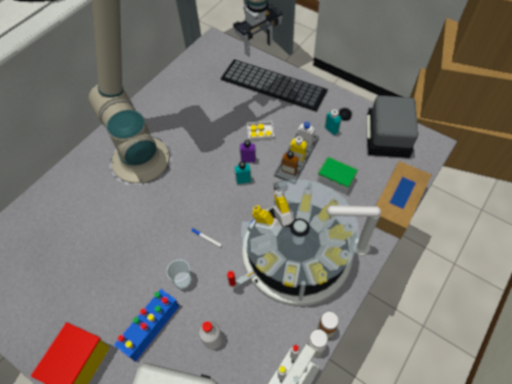

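View pics/top0.png

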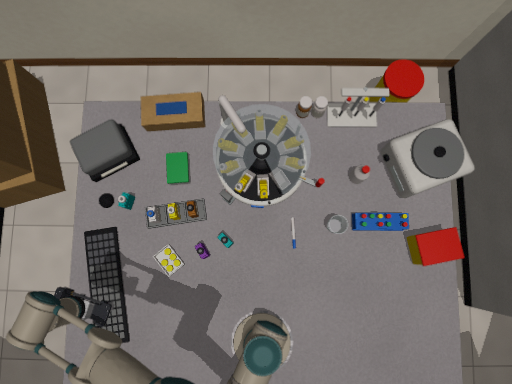

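Scene view: the yellow bottle stands in the stand between white (305,128) and amber (290,160), at (298,147). In top it is at (173,211). The look-alikes are turquoise at scene (333,121) and (243,173), purple at (248,150), and the carousel's own yellow bottles at (262,214) and (282,205). The lever grip is at top (320,182). The empty place looks to be near top (283,180), to the right of the gap.

```bash
python3 - <<'E'
from h import *
from scipy.optimize import least_squares
p=cap('top'); X,uv=world(p); rgb=p['pixels'][uv[:,1],uv[:,0]].astype(int)
hsv=cv2.cvtColor(p['pixels'],cv2.COLOR_RGB2HSV)[uv[:,1],uv[:,0]].astype(int)
r=np.hypot(X[:,0]-682,X[:,1]-11)
print('bench z',np.median(X[(abs(X[:,0]-350)<60)&(abs(X[:,1])<60),2]))
m=(abs(X[:,2]-34)<5)&(r<195)&(r>150)&(rgb.min(1)>120); print(m.sum())
f=least_squares(lambda q:np.maximum(np.hypot(X[m,0]-q[0],X[m,1]-q[1])-180,0)+0*q[0],[682,11])
# knob
k=(abs(X[:,2]-190)<6)&(r<45)&(rgb.max(1)<90); print('knob',k.sum(),X[k].min(0),X[k].max(0),X[k].mean(0))
c=(abs(X[:,2]-178)<6)&(r<190); 
if c.sum(): print('cover',c.sum(),X[c].min(0),X[c].max(0))
b=(abs(hsv[:,0]-115)<15)&(hsv[:,1]>130)&(r<215)&(X[:,0]<600); print('blue',b.sum(),X[b].mean(0) if b.any() else 0, uv[b].mean(0) if b.any() else 0)
g=((hsv[:,0]<8)|(hsv[:,0]>172))&(hsv[:,1]>130)&(abs(X[:,0]-600)<60)&(abs(X[:,1]+220)<60)
print('grip',g.sum(),X[g].mean(0),X[g].min(0),X[g].max(0),uv[g].mean(0))
t=g&(X[:,2]>124); print(t.sum(),X[t].mean(0) if t.any() else 0)
# stand bottles
for n,c0 in [('w',(467,405)),('y',(482,335)),('a',(490,262))]:
    mm=(np.hypot(X[:,0]-c0[0],X[:,1]-c0[1])<34)
    cp=mm&(X[:,2]>98); bd=mm&(X[:,2]>82)
    print(n,cp.sum(),X[cp].mean(0).round(1) if cp.any() else 0,bd.sum(),X[bd].mean(0).round(1) if bd.any() else 0)
im=p['pixels'][130:245,140:350,::-1]; cv2.imwrite('pics/crop1.png',cv2.resize(im,None,fx=3.6,fy=3.6,interpolation=cv2.INTER_CUBIC))
E
```

```text
bench z -0.00019250003516181263
319
knob 129 [658.91031559 -21.94699745 184.11154024] [719.60442412  49.05615306 195.95797875] [690.07125701   4.47489431 190.63311158]
cover 5475 [ 534.52666914 -168.80680723  172.03514824] [867.32259374 178.70647267 183.99409269]
blue 18 [508.84305926  16.30186692  24.7299252 ] [257.83333333 206.33333333]
grip 52 [ 589.58302057 -209.91409212  114.71149524] [ 580.212773   -223.89383219   44.72814631] [ 601.70045503 -201.35720198  137.62313975] [319.51923077 182.03846154]
30 [ 592.00276579 -212.46031797  131.6085383 ]
w 51 [472.2 412.1 109. ] 118 [469.6 410.5  98.9]
y 52 [484.7 336.6 108.8] 115 [483.1 335.2  98.7]
a 48 [493.8 265.7 110. ] 111 [491.8 264.1  99.1]
```

View pics/crop1.png

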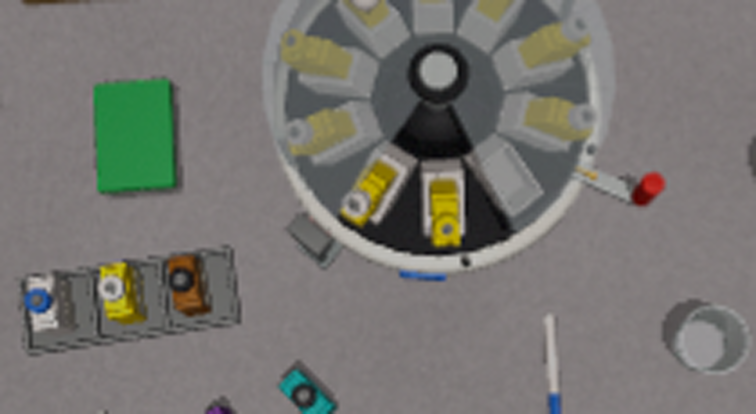

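The crop confirms it: the yellow bottle is at (117,290) between the white and amber ones, the empty pocket is at (508,180), and the lever grip is at (648,188).

```bash
cat >> h.py <<'E'
AX=np.array([690,4.5]); YAW=np.radians(-4)
def down(yaw): # tool pointing down, tool y at world yaw (rad)
    y=np.array([np.cos(yaw),np.sin(yaw),0]); z=np.array([0,0,-1.]); return R.from_matrix(np.stack([np.cross(y,z),y,z],1))
def plan(P,Q,way):  # way: list of (pos,R,n); prints rounded rows, tracking the rounded command
    k=0
    for (T,RT,n) in way:
        for i in range(n,0,-1):
            dp=np.round(Q.inv().apply((np.array(T)-P)/i),1); w=np.round((Q.inv()*RT).as_rotvec()/i,3)
            k+=1; print(k,dp.tolist(),w.tolist()); P=P+Q.apply(dp); Q=Q*R.from_rotvec(w)
    return P,Q
def st():
    s=bot.get_state(); return np.array(s['position']),rot(s),s
E
python3 - <<'E'
from h import *
p=cap('top')
X,uv=world(p); 
# empty place direction: mouth centre pixel at z~105
def at(u,v,z):
    n=cv2.undistortPoints(np.array([[[u,v]]],float),K(p),np.array(p['dist'],float))[0,0]
    E=np.array(p['extrinsics']);d=E[:3,:3].T@[n[0],n[1],1];c=-E[:3,:3].T@E[:3,3]; return c+d*(z-c[2])/d[2]
m=at(281.1,180,105); a=np.arctan2(m[1]-AX[1],m[0]-AX[0]); print(m,'carousel',-(((a-(np.pi+YAW)))%(2*np.pi)))
P,Q,s=st(); yg=np.radians(-24)
P,Q=plan(P,Q,[([440,40,404],down(np.radians(20)),11),([592.4,-214,380],down(yg),6),([592.4,-214,292],down(yg),2)])
E
```

```text
[598.31445495 -69.29443327 105.        ] carousel -0.7475131934077588
1 [-37.3, -37.4, 0.1] [0.0, -0.0, 0.085]
2 [-40.3, -34.1, 0.1] [0.0, -0.0, 0.085]
3 [-43.1, -30.5, 0.1] [0.0, -0.0, 0.085]
4 [-45.5, -26.8, 0.0] [0.0, -0.0, 0.085]
5 [-47.7, -22.8, 0.1] [0.0, -0.0, 0.085]
6 [-49.4, -18.7, 0.0] [0.0, -0.0, 0.085]
7 [-50.8, -14.4, 0.1] [0.0, -0.0, 0.085]
8 [-51.9, -10.1, 0.0] [0.0, -0.0, 0.084]
9 [-52.5, -5.7, 0.1] [0.0, -0.0, 0.085]
10 [-52.8, -1.2, 0.0] [0.0, -0.0, 0.084]
11 [-52.7, 3.3, 0.1] [0.0, -0.0, 0.085]
12 [-48.5, 9.4, 4.0] [0.0, -0.0, 0.128]
13 [-46.9, 15.5, 4.0] [0.0, -0.0, 0.128]
14 [-44.5, 21.4, 4.0] [0.0, -0.0, 0.128]
15 [-41.4, 26.8, 4.0] [0.0, -0.0, 0.128]
16 [-37.7, 31.9, 4.0] [0.0, -0.0, 0.128]
17 [-33.2, 36.5, 4.0] [0.0, -0.0, 0.128]
18 [-0.0, 0.0, 44.0] [0.0, -0.0, -0.0]
19 [-0.0, 0.0, 44.0] [0.0, -0.0, -0.0]
```

Emit:
{"fn": "drive_tool", "kwargs": {"steps": [{"hand": 1, "dp": [-37.3, -37.4, 0], "angular": [0, 0, 0.085]}, {"hand": 1, "dp": [-40.3, -34.1, 0], "angular": [0, 0, 0.085]}, {"hand": 1, "dp": [-43.1, -30.5, 0], "angular": [0, 0, 0.085]}, {"hand": 1, "dp": [-45.5, -26.8, 0], "angular": [0, 0, 0.085]}, {"hand": 1, "dp": [-47.7, -22.8, 0], "angular": [0, 0, 0.085]}]}}

```text
clock: 2.42
position: [289.8, 317.4, 404.9]
ee_rot: [0.0, 0.35, 0.937, 0.0]
force: [0.9, 0.9, 0.8]
opening: 93.8
finger_force: 0.0
```

Emit:
{"fn": "drive_tool", "kwargs": {"steps": [{"hand": 1, "dp": [-49.4, -18.7, 0], "angular": [0, 0, 0.085]}, {"hand": 1, "dp": [-50.8, -14.4, 0], "angular": [0, 0, 0.085]}, {"hand": 1, "dp": [-51.9, -10.1, 0], "angular": [0, 0, 0.085]}, {"hand": 1, "dp": [-52.5, -5.7, 0], "angular": [0, 0, 0.085]}, {"hand": 1, "dp": [-52.8, -1.2, 0], "angular": [0, 0, 0.085]}]}}

```text
clock: 3.05
position: [415.2, 84.7, 405.0]
ee_rot: [0.0, 0.54, 0.841, 0.0]
force: [-0.2, 1.1, 0.1]
opening: 94.1
finger_force: 0.0
```

Emit:
{"fn": "drive_tool", "kwargs": {"steps": [{"hand": 1, "dp": [-52.7, 3.3, 0], "angular": [0, 0, 0.085]}, {"hand": 1, "dp": [-48.5, 9.4, 4], "angular": [0, 0, 0.128]}, {"hand": 1, "dp": [-46.9, 15.5, 4], "angular": [0, 0, 0.128]}, {"hand": 1, "dp": [-44.5, 21.4, 4], "angular": [0, 0, 0.128]}, {"hand": 1, "dp": [-41.4, 26.8, 4], "angular": [0, 0, 0.128]}]}}

```text
clock: 3.68
position: [541.7, -131.2, 388.6]
ee_rot: [0.0, 0.764, 0.645, 0.0]
force: [0.1, 0.1, 0.2]
opening: 94.0
finger_force: 0.0
```

Emit:
{"fn": "drive_tool", "kwargs": {"steps": [{"hand": 1, "dp": [-37.7, 31.9, 4], "angular": [0, 0, 0.128]}, {"hand": 1, "dp": [-33.2, 36.5, 4], "angular": [0, 0, 0.128]}, {"hand": 1, "dp": [0, 0, 0], "angular": [0, 0, 0]}]}}

```text
clock: 4.05
position: [593.0, -217.4, 379.3]
ee_rot: [0.0, 0.84, 0.542, -0.0]
force: [-0.6, 0.4, 0.3]
opening: 94.1
finger_force: 0.0
```

```bash
python3 - <<'E'
from h import *
p=cap('wrist','w1.png'); X,uv=world(p)
hsv=cv2.cvtColor(p['pixels'],cv2.COLOR_RGB2HSV)[uv[:,1],uv[:,0]].astype(int)
g=((hsv[:,0]<8)|(hsv[:,0]>172))&(hsv[:,1]>130)&(np.hypot(X[:,0]-592,X[:,1]+214)<60)
t=g&(X[:,2]>126); print(g.sum(),t.sum(),X[t].mean(0),X[t].min(0),X[t].max(0))
print(finder.search_frame(p,'lever_grip')[:2])
P,Q,s=st(); print(P,Q.as_matrix().round(3))
E
```

```text
1052 702 [ 594.72350617 -211.31856832  132.28248057] [ 583.46404526 -248.1043905   126.11684373] [ 633.45701495 -200.39439969  269.88663427]
[{'xyz': [596.0, -199.7, 80.8], 'conf': 0.91}]
[ 591.48923548 -214.43564814  380.06855429] [[ 0.409  0.913 -0.001]
 [ 0.913 -0.409  0.001]
 [ 0.001 -0.002 -1.   ]]
```

View pics/w1.png

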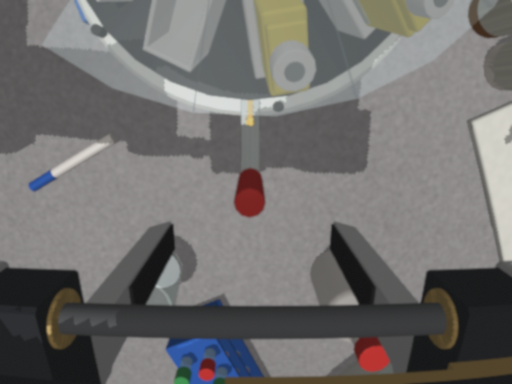

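Wrist view: the grip is at (250,185) with its top at about (594.5,-211.5,132), clear of the beaker (170,280) and marker (70,165). I'll descend on it, grip, and swing.

Emit:
{"fn": "drive_tool", "kwargs": {"steps": [{"hand": 1, "dp": [2, 1, 30], "angular": [0, 0, 0]}, {"hand": 1, "dp": [2, 1, 30], "angular": [0, 0, 0]}, {"hand": 1, "dp": [0, 0, 28], "angular": [0, 0, 0]}, {"hand": 0, "dp": [0, 0, 0], "angular": [0, 0, 0]}, {"hand": 0, "dp": [0, 0, 0], "angular": [0, 0, 0]}], "force": 15}}

```text
clock: 4.78
position: [595.3, -210.9, 294.1]
ee_rot: [0.001, 0.839, 0.544, 0.001]
force: [0.1, 1.0, 0.5]
opening: 77.3
finger_force: 0.0
```

Emit:
{"fn": "drive_tool", "kwargs": {"steps": [{"hand": 0, "dp": [0, 0, 0], "angular": [0, 0, 0]}, {"hand": 0, "dp": [0, 0, 0], "angular": [0, 0, 0]}, {"hand": 0, "dp": [0, 0, 0], "angular": [0, 0, 0]}]}}

```text
clock: 5.15
position: [595.2, -211.6, 293.2]
ee_rot: [0.0, 0.839, 0.544, 0.0]
force: [-0.1, -0.2, 0.7]
opening: 47.3
finger_force: 0.0
```

Emit:
{"fn": "drive_tool", "kwargs": {"steps": [{"hand": 0, "dp": [0, 0, 0], "angular": [0, 0, 0]}, {"hand": 0, "dp": [0, 0, 0], "angular": [0, 0, 0]}, {"hand": 0, "dp": [0, 0, 0], "angular": [0, 0, 0]}]}}

```text
clock: 5.52
position: [594.5, -211.3, 292.5]
ee_rot: [-0.001, 0.839, 0.544, -0.001]
force: [-3.5, 0.2, 1.8]
opening: 23.8
finger_force: 15.0
```

Emit:
{"fn": "drive_tool", "kwargs": {"steps": [{"hand": 0, "dp": [0.2, -7.2, 0], "angular": [0, 0, 0.03]}, {"hand": 0, "dp": [0.4, -13.1, 0], "angular": [0, 0, 0.055]}, {"hand": 0, "dp": [0.4, -13.1, 0], "angular": [0, 0, 0.055]}, {"hand": 0, "dp": [0.4, -13.1, 0], "angular": [0, 0, 0.055]}, {"hand": 0, "dp": [0.4, -13.1, 0], "angular": [0, 0, 0.055]}]}}

```text
clock: 6.15
position: [544.6, -181.1, 292.5]
ee_rot: [0.002, 0.901, 0.434, 0.001]
force: [2.3, -3.9, -2.6]
opening: 23.6
finger_force: 15.0
```

Emit:
{"fn": "drive_tool", "kwargs": {"steps": [{"hand": 0, "dp": [0.4, -13.1, 0], "angular": [0, 0, 0.055]}, {"hand": 0, "dp": [0.4, -13.1, 0], "angular": [0, 0, 0.055]}, {"hand": 0, "dp": [0.4, -13.1, 0], "angular": [0, 0, 0.055]}, {"hand": 0, "dp": [0.4, -13.1, 0], "angular": [0, 0, 0.055]}, {"hand": 0, "dp": [0.4, -13.1, 0], "angular": [0, 0, 0.055]}]}}

```text
clock: 6.78
position: [499.3, -134.2, 292.5]
ee_rot: [0.002, 0.952, 0.306, -0.0]
force: [0.9, -5.8, -2.8]
opening: 23.7
finger_force: 15.0
```

Emit:
{"fn": "drive_tool", "kwargs": {"steps": [{"hand": 0, "dp": [0.4, -13.1, 0], "angular": [0, 0, 0.055]}, {"hand": 0, "dp": [0.4, -13.1, 0], "angular": [0, 0, 0.055]}, {"hand": 0, "dp": [0.4, -13.1, 0], "angular": [0, 0, 0.055]}, {"hand": 0, "dp": [0.3, -10.7, 0], "angular": [0, 0, 0.045]}, {"hand": 0, "dp": [0.2, -7.1, 0], "angular": [0, 0, 0.03]}]}}

```text
clock: 7.4
position: [471.3, -84.1, 292.5]
ee_rot: [0.002, 0.982, 0.191, -0.001]
force: [-1.1, -8.3, -2.0]
opening: 23.6
finger_force: 15.0
```

Emit:
{"fn": "drive_tool", "kwargs": {"steps": [{"hand": 0, "dp": [0.2, -4.8, 0], "angular": [0, 0, 0.02]}, {"hand": 0, "dp": [0, -3, 0], "angular": [0, 0, 0.013]}, {"hand": 0, "dp": [0, -2, 0], "angular": [0, 0, 0.008]}, {"hand": 0, "dp": [0, 0, 0], "angular": [0, 0, 0]}]}}

```text
clock: 7.9
position: [467.8, -75.1, 292.5]
ee_rot: [0.002, 0.985, 0.171, -0.001]
force: [-2.7, -7.5, -1.3]
opening: 23.6
finger_force: 15.0
```

Emit:
{"fn": "drive_tool", "kwargs": {"steps": [{"hand": 0, "dp": [0, -3, 0], "angular": [0, 0, 0.012]}, {"hand": 0, "dp": [0, -3, 0], "angular": [0, 0, 0.012]}, {"hand": 0, "dp": [0, 0, 0], "angular": [0, 0, 0]}]}}

```text
clock: 8.28
position: [466.5, -71.0, 292.4]
ee_rot: [0.005, 0.987, 0.16, -0.001]
force: [-1.4, -14.6, -4.4]
opening: 23.7
finger_force: 15.0
```

Emit:
{"fn": "drive_tool", "kwargs": {"steps": [{"hand": 0.6, "dp": [0, 0, 0], "angular": [0, 0, 0]}, {"hand": 0.6, "dp": [0, 0, 0], "angular": [0, 0, 0]}, {"hand": 0.6, "dp": [0.5, 16, 0], "angular": [0, 0, -0.067]}, {"hand": 0.6, "dp": [0.8, 19.8, 0], "angular": [0, 0, -0.083]}, {"hand": 0.6, "dp": [0.8, 19.8, 0], "angular": [0, 0, -0.083]}]}}

```text
clock: 8.9
position: [490.8, -119.6, 292.8]
ee_rot: [0.001, 0.962, 0.274, 0.001]
force: [3.8, -1.7, -1.8]
opening: 56.3
finger_force: 1.4
```

Emit:
{"fn": "drive_tool", "kwargs": {"steps": [{"hand": 0.6, "dp": [0.8, 19.8, 0], "angular": [0, 0, -0.083]}, {"hand": 0.6, "dp": [0.8, 19.8, 0], "angular": [0, 0, -0.083]}, {"hand": 0.6, "dp": [0.8, 19.8, 0], "angular": [0, 0, -0.083]}, {"hand": 0.6, "dp": [0.8, 19.8, 0], "angular": [0, 0, -0.083]}, {"hand": 0.6, "dp": [0.8, 19.8, 0], "angular": [0, 0, -0.083]}]}}

```text
clock: 9.52
position: [558.8, -190.5, 292.9]
ee_rot: [0.001, 0.885, 0.466, 0.001]
force: [1.9, 0.4, -0.3]
opening: 56.4
finger_force: 0.7
```

Emit:
{"fn": "drive_tool", "kwargs": {"steps": [{"hand": 0.8, "dp": [0.8, 19.8, 0], "angular": [0, 0, -0.083]}, {"hand": 0.8, "dp": [0.8, 19.8, 0], "angular": [0, 0, -0.083]}, {"hand": 0.8, "dp": [0, 0, 0], "angular": [0, 0, 0]}]}}

```text
clock: 9.9
position: [592.9, -210.1, 292.4]
ee_rot: [0.0, 0.844, 0.536, 0.0]
force: [-0.2, 0.1, -0.3]
opening: 74.9
finger_force: 0.0
```

```bash
python3 - <<'E'
from h import *
P,Q,s=st(); print(P,Q.as_matrix().round(3)[:,1],s['force'],s['opening'])
p=cap('top'); cv2.imwrite('pics/c2.png',cv2.resize(p['pixels'][95:235,190:370,::-1],None,fx=4,fy=4,interpolation=cv2.INTER_CUBIC))
print(finder.search_frame(p,'place')[:2])
E
```

```text
[ 592.90510747 -210.08885049  292.40835976] [ 0.905 -0.425  0.001] [-0.22456194  0.11070229 -0.26277676] 74.89756573770542
[{'xyz': [584.6, 16.2, 69.9], 'conf': 0.64}, {'xyz': [448.3, -434.4, 65.2], 'conf': 0.51}]
```

View pics/c2.png

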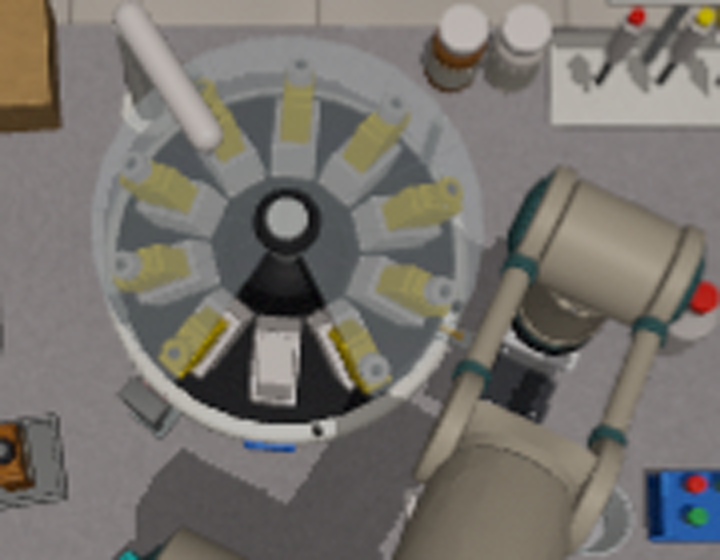

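The empty place, crop (276,365), stands in the gap beside the blue mark (270,446), and the lever is home. Next is the bottle.

```bash
python3 - <<'E'
from h import *
P,Q,s=st(); y0=np.arctan2(*Q.as_matrix()[[1,0],1]); y1=np.radians(98.4); print(np.degrees(y0))
P,Q=plan(P,Q,[([593,-210,400],Q,2),([450,50,410],down((y0+y1)/2),7),([484,336,400],down(y1),7)])
E
```

```text
-25.136475884330945
1 [-0.0, 0.7, -53.8] [0.0, 0.0, 0.0]
2 [-0.0, 0.7, -53.9] [0.0, 0.0, 0.0]
3 [24.9, -34.3, -1.4] [-0.0, -0.0, -0.154]
4 [29.9, -30.0, -1.4] [-0.0, -0.0, -0.154]
5 [34.2, -25.1, -1.4] [-0.0, -0.0, -0.154]
6 [37.6, -19.6, -1.4] [-0.0, -0.0, -0.154]
7 [40.2, -13.5, -1.3] [-0.0, -0.0, -0.154]
8 [41.7, -7.2, -1.4] [-0.0, -0.001, -0.154]
9 [42.4, -0.8, -1.4] [-0.001, -0.0, -0.154]
10 [29.9, 28.3, 1.4] [0.0, 0.0, -0.154]
11 [25.2, 32.5, 1.5] [0.0, 0.0, -0.154]
12 [19.9, 36.0, 1.4] [0.0, 0.0, -0.154]
13 [14.2, 38.6, 1.5] [0.0, 0.0, -0.154]
14 [8.0, 40.4, 1.4] [0.0, 0.0, -0.154]
15 [1.8, 41.1, 1.5] [0.0, 0.0, -0.154]
16 [-4.6, 40.9, 1.4] [0.0, 0.0, -0.154]
```

Emit:
{"fn": "drive_tool", "kwargs": {"steps": [{"hand": 0.8, "dp": [0, 0, -54], "angular": [0, 0, 0]}, {"hand": 0.8, "dp": [0, 0, -54], "angular": [0, 0, 0]}, {"hand": 0.64, "dp": [24.9, -34.3, -1.4], "angular": [0, 0, -0.154]}, {"hand": 0.64, "dp": [29.9, -30, -1.4], "angular": [0, 0, -0.154]}, {"hand": 0.64, "dp": [34.2, -25.1, -1.4], "angular": [0, 0, -0.154]}]}}

```text
clock: 10.62
position: [528.8, -96.8, 405.0]
ee_rot: [-0.0, 0.697, 0.717, 0.0]
force: [-0.1, 0.4, -0.3]
opening: 60.1
finger_force: 0.0
```

Emit:
{"fn": "drive_tool", "kwargs": {"steps": [{"hand": 0.64, "dp": [37.6, -19.6, -1.4], "angular": [0, 0, -0.154]}, {"hand": 0.64, "dp": [40.2, -13.5, -1.4], "angular": [0, 0, -0.154]}, {"hand": 0.64, "dp": [41.7, -7.2, -1.4], "angular": [0, 0, -0.154]}, {"hand": 0.64, "dp": [42.4, -0.8, -1.4], "angular": [0, 0, -0.154]}, {"hand": 0.64, "dp": [29.9, 28.3, 1.4], "angular": [0, 0, -0.154]}]}}

```text
clock: 11.25
position: [450.6, 92.0, 409.4]
ee_rot: [-0.0, 0.377, 0.926, -0.0]
force: [-0.2, -0.8, 0.3]
opening: 60.2
finger_force: 0.0
```

Emit:
{"fn": "drive_tool", "kwargs": {"steps": [{"hand": 0.64, "dp": [25.2, 32.5, 1.4], "angular": [0, 0, -0.154]}, {"hand": 0.64, "dp": [19.9, 36, 1.4], "angular": [0, 0, -0.154]}, {"hand": 0.64, "dp": [14.2, 38.6, 1.4], "angular": [0, 0, -0.154]}, {"hand": 0.64, "dp": [8, 40.4, 1.4], "angular": [0, 0, -0.154]}, {"hand": 0.64, "dp": [1.8, 41.1, 1.4], "angular": [0, 0, -0.154]}]}}

```text
clock: 11.88
position: [476.3, 296.3, 402.1]
ee_rot: [-0.0, 0.001, 1.0, -0.0]
force: [0.2, -0.6, -0.3]
opening: 60.0
finger_force: 0.0
```

Emit:
{"fn": "drive_tool", "kwargs": {"steps": [{"hand": 0.64, "dp": [-4.6, 40.9, 1.4], "angular": [0, 0, -0.154]}, {"hand": 0.64, "dp": [0, 0, 0], "angular": [0, 0, 0]}, {"hand": 0.64, "dp": [0, 0, 0], "angular": [0, 0, 0]}]}}

```text
clock: 12.25
position: [481.4, 335.5, 400.5]
ee_rot: [-0.001, -0.073, 0.997, -0.001]
force: [-0.7, 0.6, 0.3]
opening: 59.9
finger_force: 0.0
```

```bash
python3 - <<'E'
from h import *
p=cap('wrist','w2.png'); X,uv=world(p)
hsv=cv2.cvtColor(p['pixels'],cv2.COLOR_RGB2HSV)[uv[:,1],uv[:,0]].astype(int)
yl=(abs(hsv[:,0]-26)<7)&(hsv[:,1]>110)&(np.hypot(X[:,0]-484,X[:,1]-336)<45)
tp=yl&(abs(X[:,2]-96)<6)
print(yl.sum(),tp.sum(),X[tp].mean(0))
cap_=(np.hypot(X[:,0]-484,X[:,1]-336)<25)&(X[:,2]>107)&(X[:,2]<118); print('cap',cap_.sum(),X[cap_].mean(0),X[cap_].min(0),X[cap_].max(0))
b=cv2.minAreaRect(X[tp|cap_][:,:2].astype(np.float32)); print(b)
P,Q,s=st(); print(P,Q.as_matrix().round(3),s['opening'])
t=finder.search_frame(p,'reagent'); print(t)
q=cap('top')
E
```

```text
2087 488 [476.19798497 335.63319942  95.33744372]
cap 664 [483.34239024 337.17837396 111.68061847] [471.38365578 324.82020017 107.35762377] [496.3892663  350.17335435 114.72827228]
((484.0979309082031, 337.5248107910156), (44.37455749511719, 24.646270751953125), 9.856874465942383)
[481.60790598 335.17890742 400.71392547] [[-0.989 -0.146 -0.001]
 [-0.146  0.989 -0.001]
 [ 0.001 -0.001 -1.   ]] 60.20514328807849
[{'xyz': [478.3, 339.5, 93.2], 'conf': 0.84}, {'xyz': [515.7, 519.9, 74.0], 'conf': 0.66}]
```

View pics/w2.png

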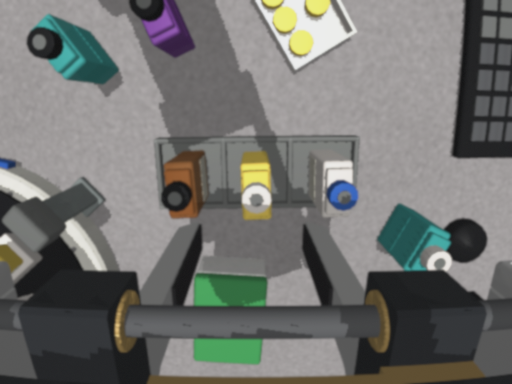

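Wrist view: the yellow bottle with the white cap is at (257,190), between amber (180,190) and white (340,190). Its cap centre is (483.9,337.3) at height 112, as it should be.

Emit:
{"fn": "drive_tool", "kwargs": {"steps": [{"hand": 0.64, "dp": [-1.3, 0.9, 40], "angular": [0, 0, 0]}, {"hand": 0.64, "dp": [-1.3, 0.8, 40], "angular": [0, 0, 0]}, {"hand": 0.64, "dp": [0, 0, 35], "angular": [0, 0, 0]}, {"hand": 0.64, "dp": [0, 0, 25], "angular": [0, 0, 0]}, {"hand": 0.64, "dp": [0, 0, 0], "angular": [0, 0, 0]}]}}

```text
clock: 13.02
position: [484.0, 336.9, 259.1]
ee_rot: [-0.002, -0.073, 0.997, -0.001]
force: [0.2, 0.3, -0.1]
opening: 60.3
finger_force: 0.0
```

Emit:
{"fn": "drive_tool", "kwargs": {"steps": [{"hand": 0, "dp": [0, 0, 0], "angular": [0, 0, 0]}, {"hand": 0, "dp": [0, 0, 0], "angular": [0, 0, 0]}, {"hand": 0, "dp": [0, 0, 0], "angular": [0, 0, 0]}, {"hand": 0, "dp": [0, 0, 0], "angular": [0, 0, 0]}, {"hand": 0, "dp": [0, 0, 0], "angular": [0, 0, 0]}], "force": 25}}

```text
clock: 13.65
position: [484.8, 338.4, 261.5]
ee_rot: [0.001, -0.074, 0.997, 0.0]
force: [-0.9, 0.5, 4.7]
opening: 28.4
finger_force: 24.8
```

Emit:
{"fn": "drive_tool", "kwargs": {"steps": [{"hand": 0, "dp": [0, 0, 0], "angular": [0, 0, 0]}, {"hand": 0, "dp": [0, 0, -20], "angular": [0, 0, 0]}, {"hand": 0, "dp": [0, 0, -40], "angular": [0, 0, 0]}, {"hand": 0, "dp": [0, 0, -50], "angular": [0, 0, 0]}, {"hand": 0, "dp": [0, 0, -50], "angular": [0, 0, 0]}]}}

```text
clock: 14.28
position: [484.4, 338.1, 421.1]
ee_rot: [-0.001, -0.074, 0.997, -0.0]
force: [-0.3, 0.7, -1.1]
opening: 27.8
finger_force: 24.8
```

```bash
cat >> h.py <<'E'
AX=np.array([691.3,5.8])
def unit(ax=None,yaw=None):
    ax=AX if ax is None else ax; yaw=YAW if yaw is None else yaw
    o=np.array([-np.cos(yaw),-np.sin(yaw),0]); up=np.array([0,0,1.])
    c,s_=np.cos(np.pi/6),.5
    z=c*up+s_*o; x=c*o-s_*up; y=np.cross(z,x)
    org=np.array([ax[0],ax[1],74])+100*o
    return org,np.stack([x,y,z],1)
def ins():
    org,M=unit(); z=-M[:,2]; y=-M[:,1]; 
    if y[1]<0: y=-y
    return org,M,R.from_matrix(np.stack([np.cross(y,z),y,z],1))
E
python3 - <<'E'
from h import *
P,Q,s=st(); o,M,Ri=ins(); print(M.round(3)); print(Ri.as_matrix().round(3))
T=o+M@[-50,0,405]; print(T)
mid=(P+T)/2; mid[2]=465
from scipy.spatial.transform import Slerp
Rm=Slerp([0,1],R.concatenate([Q,Ri]))(0.4)
plan(P,Q,[(mid,Rm,5),(T,Ri,5)])
E
```

```text
[[-0.864 -0.07  -0.499]
 [ 0.06  -0.998  0.035]
 [-0.5    0.     0.866]]
[[-0.864  0.07   0.499]
 [ 0.06   0.998 -0.035]
 [-0.5   -0.    -0.866]]
[432.73266527  23.88078939 449.74028853]
1 [9.8, -30.3, -8.7] [0.004, -0.042, 0.017]
2 [8.9, -30.5, -9.0] [0.005, -0.042, 0.017]
3 [8.0, -30.7, -9.2] [0.005, -0.042, 0.017]
4 [7.0, -30.9, -9.4] [0.004, -0.042, 0.017]
5 [6.1, -31.0, -9.6] [0.005, -0.041, 0.017]
6 [7.7, -31.0, 2.0] [0.007, -0.063, 0.026]
7 [7.0, -31.2, 1.7] [0.007, -0.063, 0.026]
8 [6.2, -31.3, 1.5] [0.006, -0.063, 0.026]
9 [5.5, -31.5, 1.4] [0.007, -0.063, 0.025]
10 [4.8, -31.6, 1.3] [0.006, -0.062, 0.025]
```

Emit:
{"fn": "drive_tool", "kwargs": {"steps": [{"hand": 0, "dp": [9.8, -30.3, -8.7], "angular": [0.004, -0.042, 0.017]}, {"hand": 0, "dp": [8.9, -30.5, -9], "angular": [0.005, -0.042, 0.017]}, {"hand": 0, "dp": [8, -30.7, -9.2], "angular": [0.005, -0.042, 0.017]}, {"hand": 0, "dp": [7, -30.9, -9.4], "angular": [0.004, -0.042, 0.017]}, {"hand": 0, "dp": [6.1, -31, -9.6], "angular": [0.005, -0.041, 0.017]}]}}

```text
clock: 14.9
position: [458.1, 180.1, 463.7]
ee_rot: [0.104, -0.031, 0.994, -0.004]
force: [-0.2, -0.9, -1.7]
opening: 27.7
finger_force: 24.8
```

Emit:
{"fn": "drive_tool", "kwargs": {"steps": [{"hand": 0, "dp": [7.7, -31, 2], "angular": [0.007, -0.063, 0.026]}, {"hand": 0, "dp": [7, -31.2, 1.7], "angular": [0.007, -0.063, 0.026]}, {"hand": 0, "dp": [6.2, -31.3, 1.5], "angular": [0.006, -0.063, 0.026]}, {"hand": 0, "dp": [5.5, -31.5, 1.4], "angular": [0.007, -0.063, 0.025]}, {"hand": 0, "dp": [4.8, -31.6, 1.3], "angular": [0.006, -0.062, 0.025]}]}}

```text
clock: 15.52
position: [432.0, 23.2, 447.7]
ee_rot: [0.259, 0.034, 0.965, -0.009]
force: [0.9, -0.3, -2.0]
opening: 27.9
finger_force: 24.8
```

Emit:
{"fn": "drive_tool", "kwargs": {"steps": [{"hand": 0, "dp": [0, 0, 0], "angular": [0, 0, 0]}, {"hand": 0, "dp": [0, 0, 0], "angular": [0, 0, 0]}]}}

```text
clock: 15.78
position: [432.8, 24.2, 448.5]
ee_rot: [0.259, 0.034, 0.965, -0.008]
force: [0.4, 0.2, -1.1]
opening: 28.1
finger_force: 24.8
```

```bash
python3 - <<'E'
from h import *
p=cap('wrist'); np.savez('w3.npz',**{k:np.array(v) for k,v in p.items()})
X,uv=world(p); o,M,Ri=ins(); P,Q,s=st(); print(P,Q.as_matrix().round(3),s['opening'],s['finger_force'])
L=(X-o)@M
hsv=cv2.cvtColor(p['pixels'],cv2.COLOR_RGB2HSV)[uv[:,1],uv[:,0]].astype(int)
m=(abs(L[:,0])<60)&(abs(L[:,1])<40)&(abs(L[:,2]-40)<6)&(hsv[:,1]<60); print(m.sum())
if m.any(): print(np.percentile(L[m],[0,2,25,50,75,98,100],axis=0).round(1))
im=p['pixels'][:,:,::-1].copy()
for a,b in [(31,17),(35,21)]:
    c=[[a,b,40],[-a,b,40],[-a,-b,40],[a,-b,40]]
    cv2.polylines(im,[np.round(proj(p,o+np.array(c)@M.T)).astype(int)],True,(0,255,0) if a==31 else (0,0,255),1)
cv2.imwrite('pics/w3.png',cv2.resize(im[40:280,110:430],None,fx=2.5,fy=2.5,interpolation=cv2.INTER_CUBIC))
E
```

```text
[433.09914352  24.53442788 448.70441097] [[-0.864  0.069  0.499]
 [ 0.06   0.998 -0.033]
 [-0.5    0.002 -0.866]] 28.140732129337458 24.761948883533478
779
[[-35.  -21.6  34. ]
 [-34.7 -21.3  35.2]
 [-26.5 -18.4  38.6]
 [ -0.4  -0.4  39.1]
 [ 25.4  16.8  39.6]
 [ 33.5  19.9  40.9]
 [ 34.5  20.1  41.8]]
```

View pics/w3.png

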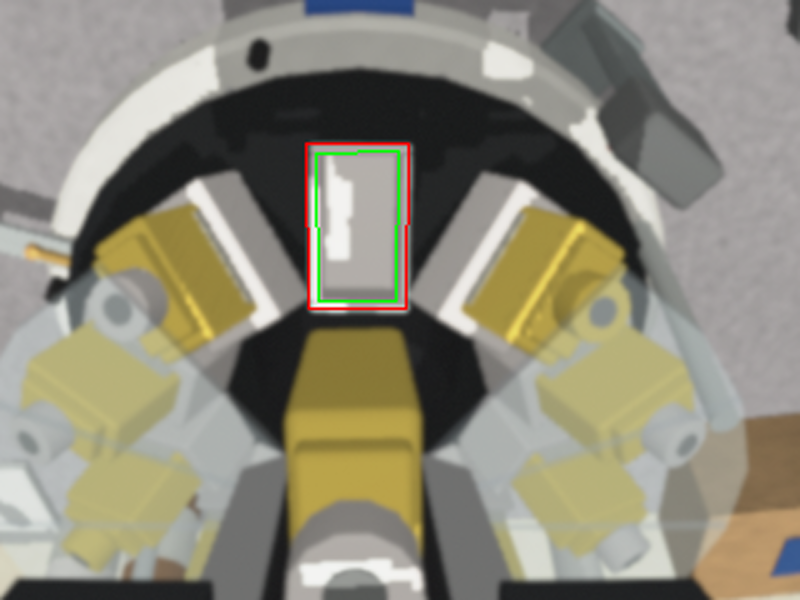

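The green and red model outline falls right on the pocket, crop (358,226), within 1 mm. The held bottle is at crop (355,430). I'll check its offset in the hand from the same picture.

```bash
python3 - <<'E'
from h import *
p=dict(np.load('w3.npz')); X,uv=world(p); o,M,Ri=ins(); P,Q,s=st()
T=Q.inv().apply(X-P); hsv=cv2.cvtColor(p['pixels'],cv2.COLOR_RGB2HSV)[uv[:,1],uv[:,0]].astype(int)
m=(abs(T[:,1])<25)&(abs(T[:,0])<45)&(T[:,2]>165)&(T[:,2]<265)&(hsv[:,1]>110)&(abs(hsv[:,0]-25)<9)
print(m.sum(),np.percentile(T[m],[0,1,5,50,95,99,100],axis=0).round(1))
f=m&(T[:,2]>210)&(T[:,2]<235); print(np.percentile(T[f],[2,50,98],axis=0).round(1))
# insertion waypoints
o2=o+M@[-0.3,-0.7,0]
print('tilt err',(Q.inv()*Ri).as_rotvec())
A=o2+M@[0,0,255+55]; B=o2+M@[0,0,255+36]; 
plan(P,Q,[(o2+M@[0,0,255+110],Ri,3),(A,Ri,2)])
E
```

```text
3621 [[-24.7 -16.7 165. ]
 [  0.6 -16.  165.1]
 [  8.8 -14.6 165.5]
 [ 25.1  -2.3 174.5]
 [ 29.3  10.3 236.2]
 [ 29.4  11.9 249.2]
 [ 29.6  13.5 253.2]]
[[ 27.7 -15.4 210.2]
 [ 29.   -2.5 221.3]
 [ 29.4  10.3 234.4]]
tilt err [0.00200581 0.00020445 0.0002225 ]
1 [16.5, -0.0, 13.0] [0.001, 0.0, 0.0]
2 [16.5, -0.0, 13.0] [0.001, 0.0, 0.0]
3 [16.5, -0.0, 12.9] [0.0, 0.0, 0.0]
4 [-0.0, -0.0, 27.5] [0.0, 0.0, 0.0]
5 [-0.0, -0.0, 27.5] [0.0, 0.0, 0.0]
```

Emit:
{"fn": "drive_tool", "kwargs": {"steps": [{"hand": 0, "dp": [16.3, 0.5, 13], "angular": [0.001, 0, 0]}, {"hand": 0, "dp": [16.3, 0.5, 13], "angular": [0.001, 0, 0]}, {"hand": 0, "dp": [16.2, 0.5, 23], "angular": [0, 0, 0]}, {"hand": 0, "dp": [0, 0, 28], "angular": [0, 0, 0]}, {"hand": 0, "dp": [0, 0, 22], "angular": [0, 0, 0]}]}}

```text
clock: 16.45
position: [441.0, 26.1, 337.9]
ee_rot: [0.259, 0.033, 0.965, -0.009]
force: [0.9, -0.1, -2.6]
opening: 28.3
finger_force: 24.8
```

Emit:
{"fn": "drive_tool", "kwargs": {"steps": [{"hand": 0, "dp": [0, 0, 0], "angular": [0, 0, 0]}, {"hand": 0, "dp": [0, 0, 0], "angular": [0, 0, 0]}]}}

```text
clock: 16.7
position: [440.8, 25.5, 339.3]
ee_rot: [0.26, 0.033, 0.965, -0.009]
force: [0.9, -0.2, -2.1]
opening: 28.6
finger_force: 24.8
```

```bash
python3 - <<'E'
from h import *
p=cap('wrist'); np.savez('w4.npz',**{k:np.array(v) for k,v in p.items()})
X,uv=world(p); o,M,Ri=ins(); P,Q,s=st(); T=Q.inv().apply(X-P); L=(X-o)@M
print('tcp local',((P-o)@M).round(1),(Q.inv()*Ri).as_rotvec().round(4),s['force'])
hsv=cv2.cvtColor(p['pixels'],cv2.COLOR_RGB2HSV)[uv[:,1],uv[:,0]].astype(int)
ye=(hsv[:,1]>80)&(abs(hsv[:,0]-25)<10)
for lo,hi in [(44,60),(60,75),(75,90)]:
    m=ye&(abs(L[:,1])<25)&(L[:,0]>15)&(L[:,0]<45)&(L[:,2]>lo)&(L[:,2]<hi)
    if m.any(): print('bottle',lo,m.sum(),np.percentile(L[m],[1,50,99],axis=0).round(1).tolist())
m=(hsv[:,1]<60)&(abs(L[:,1])<30)&(abs(L[:,2]-40)<4)&(L[:,0]>20)&(L[:,0]<45)
print('pocket',m.sum(),np.percentile(L[m],[1,50,99],axis=0).round(1).tolist())
im=p['pixels'][:,:,::-1]
cv2.imwrite('pics/w4.png',cv2.resize(im[90:230,160:350],None,fx=4.2,fy=4.2,interpolation=cv2.INTER_CUBIC))
E
```

```text
tcp local [ -1.7  -2.1 305.7] [-0.0003  0.0027  0.0007] [-0.53380268 -0.04936061 -2.07609504]
bottle 44 47 [[25.1, -13.3, 55.7], [26.6, -0.6, 57.8], [27.0, 11.3, 59.9]]
bottle 60 173 [[25.2, -13.3, 60.1], [26.6, -0.6, 67.9], [27.1, 12.5, 74.9]]
bottle 75 218 [[25.4, -13.2, 75.3], [26.6, -0.6, 82.8], [27.0, 12.2, 89.8]]
pocket 459 [[20.5, -21.6, 36.8], [31.9, -1.4, 39.2], [34.8, 19.6, 40.8]]
```

View pics/w4.png

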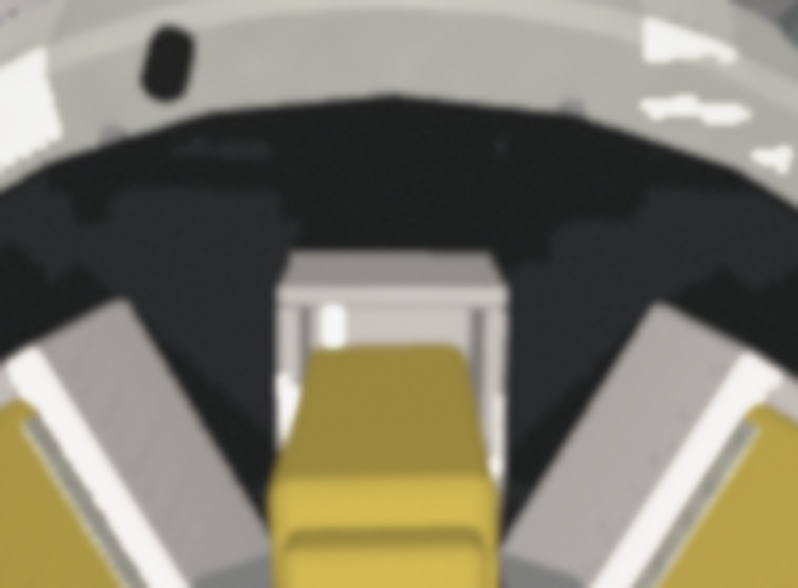

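Close-up: the bottle's lower edge spans columns 312–462 and the pocket mouth spans 277–508. That puts the bottle about 0.7 mm left and 1.2 mm inwards, so I'll correct both and go in.

Emit:
{"fn": "drive_tool", "kwargs": {"steps": [{"hand": 0, "dp": [1.2, 0.7, 0], "angular": [0, 0, 0]}, {"hand": 0, "dp": [0, 0, 8], "angular": [0, 0, 0]}, {"hand": 0, "dp": [0, 0, 8], "angular": [0, 0, 0]}, {"hand": 0, "dp": [0, 0, 8], "angular": [0, 0, 0]}]}}

```text
clock: 17.25
position: [451.7, 24.8, 316.8]
ee_rot: [0.259, 0.034, 0.965, -0.009]
force: [-0.8, -0.3, -2.5]
opening: 28.1
finger_force: 24.8
```

Emit:
{"fn": "drive_tool", "kwargs": {"steps": [{"hand": 0, "dp": [0, 0, 7], "angular": [0, 0, 0]}, {"hand": 0, "dp": [0, 0, 7], "angular": [0, 0, 0]}, {"hand": 0, "dp": [0, 0, 5], "angular": [0, 0, 0]}]}}

```text
clock: 17.62
position: [461.2, 24.1, 300.4]
ee_rot: [0.259, 0.034, 0.965, -0.009]
force: [-0.1, 0.5, -2.3]
opening: 28.4
finger_force: 24.8
```

```bash
python3 - <<'E'
from h import *
P,Q,s=st(); o,M,Ri=ins(); print(((P-o)@M).round(1),Q.inv().apply(s['force']).round(1),s['opening'],s['finger_force'])
E
```

```text
[  0.   -2.2 261.5] [1.3 0.5 1.9] 28.386277226902788 24.76186752319336
```

Emit:
{"fn": "drive_tool", "kwargs": {"steps": [{"hand": 0, "dp": [0, 0, 3], "angular": [0, 0, 0]}, {"hand": 0, "dp": [0, 0, 2], "angular": [0, 0, 0]}, {"hand": 0, "dp": [0, 0, 0], "angular": [0, 0, 0]}]}}

```text
clock: 18.0
position: [463.5, 24.0, 296.6]
ee_rot: [0.259, 0.034, 0.965, -0.009]
force: [-0.1, -0.6, -1.5]
opening: 27.7
finger_force: 24.8
```

Emit:
{"fn": "drive_tool", "kwargs": {"steps": [{"hand": 0, "dp": [0, 0, 2], "angular": [0, 0, 0]}, {"hand": 0, "dp": [0, 0, 0], "angular": [0, 0, 0]}]}}

```text
clock: 18.25
position: [464.6, 23.9, 295.1]
ee_rot: [0.26, 0.034, 0.965, -0.009]
force: [0.3, 0.3, -1.7]
opening: 27.8
finger_force: 24.8
```

Emit:
{"fn": "drive_tool", "kwargs": {"steps": [{"hand": 0, "dp": [0, 0, 1.5], "angular": [0, 0, 0]}, {"hand": 0, "dp": [0, 0, 1], "angular": [0, 0, 0]}, {"hand": 0, "dp": [0, 0, 0], "angular": [0, 0, 0]}]}}

```text
clock: 18.62
position: [464.7, 24.2, 294.9]
ee_rot: [0.26, 0.033, 0.965, -0.01]
force: [-15.7, 2.2, 20.3]
opening: 27.7
finger_force: 25.0
```

Emit:
{"fn": "drive_tool", "kwargs": {"steps": [{"hand": 0, "dp": [0, 0, 1.5], "angular": [0, 0, 0]}, {"hand": 0, "dp": [0, 0, 0], "angular": [0, 0, 0]}]}}

```text
clock: 18.88
position: [465.3, 24.3, 294.3]
ee_rot: [0.261, 0.033, 0.965, -0.01]
force: [-20.9, 2.2, 26.3]
opening: 28.0
finger_force: 25.0
```

Emit:
{"fn": "drive_tool", "kwargs": {"steps": [{"hand": 0, "dp": [0, 0, -2], "angular": [0, 0, 0]}, {"hand": 0.5, "dp": [0, 0, 0], "angular": [0, 0, 0]}, {"hand": 0.5, "dp": [0, 0, 0], "angular": [0, 0, 0]}, {"hand": 0.5, "dp": [0, 0, 0], "angular": [0, 0, 0]}]}}

```text
clock: 19.38
position: [465.8, 23.7, 292.9]
ee_rot: [0.259, 0.034, 0.965, -0.009]
force: [0.2, -0.4, 0.3]
opening: 47.1
finger_force: 0.0
```

Emit:
{"fn": "drive_tool", "kwargs": {"steps": [{"hand": 0.5, "dp": [0, 0, -10], "angular": [0, 0, 0]}, {"hand": 0.5, "dp": [0, 0, -25], "angular": [0, 0, 0]}, {"hand": 0.5, "dp": [0, 0, -40], "angular": [0, 0, 0]}, {"hand": 0.5, "dp": [0, 0, -40], "angular": [0, 0, 0]}, {"hand": 0.5, "dp": [0, 0, -30], "angular": [0, 0, 0]}]}}

```text
clock: 20.0
position: [391.9, 29.1, 420.6]
ee_rot: [0.26, 0.034, 0.965, -0.01]
force: [0.6, 0.3, 0.2]
opening: 47.3
finger_force: 0.0
```

```bash
python3 - <<'E'
from h import *
p=cap('wrist'); X,uv=world(p); o,M,Ri=ins(); P,Q,s=st(); L=(X-o)@M; print(P,s['force'],s['opening'])
m=(abs(L[:,0])<40)&(abs(L[:,1])<28)&(L[:,2]>80)&(L[:,2]<125)
c=m&(L[:,2]>100); print('cap',c.sum(),np.median(L[c],0),L[c].min(0),L[c].max(0))
cv2.imwrite('pics/w5.png',p['pixels'][:,:,::-1])
yg=np.radians(-25)
W=[([400,-60,460],down(np.radians(40)),8),([520,-200,420],down(yg),7),([594,-211.5,380],down(yg),3)]
plan(P,Q,W)
E
```

```text
[391.57434096  29.26254221 423.71012086] [0.45752332 0.74357834 2.82236742] 47.16801403055198
cap 664 [  6.94977076  -0.54799397 106.67857004] [ -6.15468747 -12.9457021  100.27091538] [ 18.71667945  11.76828348 109.04523288]
1 [-3.9, -11.1, -3.0] [0.027, 0.063, 0.098]
2 [-4.8, -10.7, -2.9] [0.027, 0.063, 0.098]
3 [-5.6, -10.3, -3.0] [0.027, 0.063, 0.098]
4 [-6.4, -9.8, -3.1] [0.026, 0.063, 0.098]
5 [-7.1, -9.2, -3.3] [0.027, 0.063, 0.098]
6 [-7.8, -8.6, -3.5] [0.026, 0.063, 0.098]
7 [-8.3, -7.8, -3.8] [0.027, 0.063, 0.098]
8 [-8.8, -7.1, -4.1] [0.026, 0.064, 0.097]
9 [-26.3, 0.3, 5.7] [0.0, -0.0, 0.162]
10 [-26.0, 4.5, 5.7] [0.0, -0.0, 0.162]
11 [-24.9, 8.6, 5.7] [0.0, -0.0, 0.162]
12 [-23.2, 12.6, 5.7] [-0.0, -0.0, 0.162]
13 [-20.8, 16.1, 5.7] [-0.0, -0.0, 0.162]
14 [-18.0, 19.3, 5.7] [-0.0, -0.0, 0.162]
15 [-14.6, 21.9, 5.7] [-0.0, -0.001, 0.162]
16 [6.9, 24.0, 13.3] [-0.0, 0.0, 0.0]
17 [7.0, 24.0, 13.4] [-0.0, 0.0, 0.0]
18 [6.9, 23.9, 13.3] [-0.0, 0.0, 0.0]
```

View pics/w5.png

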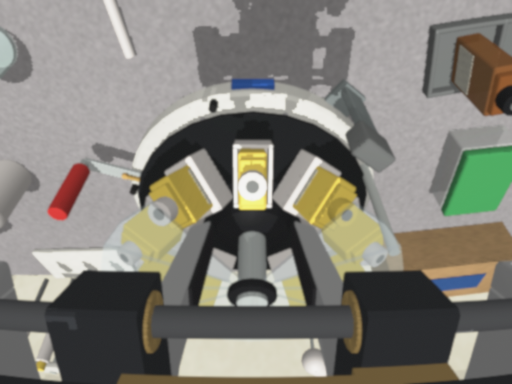

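Wrist view: the bottle sits in the pocket at (253,180), cap top at 106.7 mm along the pocket axis, so it is fully home. The lever grip is at (68,190). Back to the lever.

Emit:
{"fn": "drive_tool", "kwargs": {"steps": [{"hand": 0.5, "dp": [-3.9, -11.1, -3], "angular": [0.027, 0.063, 0.098]}, {"hand": 0.5, "dp": [-4.8, -10.7, -3], "angular": [0.027, 0.063, 0.098]}, {"hand": 0.5, "dp": [-5.6, -10.3, -3], "angular": [0.027, 0.063, 0.098]}, {"hand": 0.5, "dp": [-6.4, -9.8, -3.1], "angular": [0.026, 0.063, 0.098]}, {"hand": 0.7, "dp": [-7.1, -9.2, -3.3], "angular": [0.027, 0.063, 0.098]}]}}

```text
clock: 20.68
position: [398.5, -27.2, 441.1]
ee_rot: [0.097, 0.286, 0.953, -0.005]
force: [0.3, -0.3, -0.8]
opening: 53.7
finger_force: 0.0
```

Emit:
{"fn": "drive_tool", "kwargs": {"steps": [{"hand": 1, "dp": [-7.8, -8.6, -3.5], "angular": [0.026, 0.063, 0.098]}, {"hand": 1, "dp": [-8.3, -7.8, -3.8], "angular": [0.027, 0.063, 0.098]}, {"hand": 1, "dp": [-8.8, -7.1, -4.1], "angular": [0.026, 0.064, 0.097]}, {"hand": 1, "dp": [-26.3, 0.3, 5.7], "angular": [0, 0, 0.162]}, {"hand": 1, "dp": [-26, 4.5, 5.7], "angular": [0, 0, 0.162]}]}}

```text
clock: 21.3
position: [436.4, -100.9, 442.6]
ee_rot: [-0.004, 0.566, 0.825, -0.002]
force: [-0.1, -0.8, 0.3]
opening: 93.8
finger_force: 0.0
```

Emit:
{"fn": "drive_tool", "kwargs": {"steps": [{"hand": 1, "dp": [-24.9, 8.6, 5.7], "angular": [0, 0, 0.162]}, {"hand": 1, "dp": [-23.2, 12.6, 5.7], "angular": [0, 0, 0.162]}, {"hand": 1, "dp": [-20.8, 16.1, 5.7], "angular": [0, 0, 0.162]}, {"hand": 1, "dp": [-18, 19.3, 5.7], "angular": [0, 0, 0.162]}, {"hand": 1, "dp": [-14.6, 21.9, 5.7], "angular": [0, 0, 0.162]}]}}

```text
clock: 21.92
position: [522.0, -201.1, 412.9]
ee_rot: [-0.003, 0.845, 0.535, -0.003]
force: [-0.2, -1.0, -0.3]
opening: 93.7
finger_force: 0.0
```

Emit:
{"fn": "drive_tool", "kwargs": {"steps": [{"hand": 1, "dp": [6.9, 24, 13.3], "angular": [0, 0, 0]}, {"hand": 1, "dp": [7, 24, 13.4], "angular": [0, 0, 0]}, {"hand": 1, "dp": [6.9, 23.9, 13.3], "angular": [0, 0, 0]}, {"hand": 1, "dp": [0, 0, 0], "angular": [0, 0, 0]}]}}

```text
clock: 22.42
position: [595.9, -211.9, 370.8]
ee_rot: [-0.004, 0.843, 0.538, -0.004]
force: [0.1, 0.2, 0.1]
opening: 93.9
finger_force: 0.0
```

```bash
python3 - <<'E'
from h import *
P,Q,s=st(); print(P,Q.as_matrix().round(3)[:,1],s['opening'])
plan(P,Q,[([594.4,-211.3,292],down(np.radians(-24.1)),3)])
p=cap('wrist'); X,uv=world(p)
hsv=cv2.cvtColor(p['pixels'],cv2.COLOR_RGB2HSV)[uv[:,1],uv[:,0]].astype(int)
t=((hsv[:,0]<8)|(hsv[:,0]>172))&(hsv[:,1]>130)&(np.hypot(X[:,0]-592,X[:,1]+214)<40)&(abs(X[:,2]-132)<5); print(t.sum(),np.median(X[t],0))
E
```

```text
[ 595.91335474 -211.91655026  370.7689511 ] [ 0.907 -0.422 -0.011] 93.87113743462139
1 [0.0, -0.3, 26.3] [-0.004, 0.001, -0.005]
2 [0.0, -0.3, 26.2] [-0.003, 0.0, -0.005]
3 [0.0, -0.5, 26.3] [-0.004, 0.001, -0.005]
730 [ 594.51732111 -211.12801643  131.56453979]
```

Emit:
{"fn": "drive_tool", "kwargs": {"steps": [{"hand": 1, "dp": [0, -0.3, 26.3], "angular": [-0.004, 0, -0.005]}, {"hand": 1, "dp": [0, -0.3, 26.2], "angular": [-0.003, 0, -0.005]}, {"hand": 1, "dp": [0, -0.5, 26.3], "angular": [-0.004, 0, -0.005]}, {"hand": 0, "dp": [0, 0, 0], "angular": [0, 0, 0]}, {"hand": 0, "dp": [0, 0, 0], "angular": [0, 0, 0]}], "force": 15}}

```text
clock: 23.1
position: [593.6, -211.4, 295.9]
ee_rot: [0.003, 0.839, 0.544, 0.0]
force: [0.2, -1.6, 0.8]
opening: 77.3
finger_force: 0.0
```

Emit:
{"fn": "drive_tool", "kwargs": {"steps": [{"hand": 0, "dp": [0, 0, 0], "angular": [0, 0, 0]}, {"hand": 0, "dp": [0, 0, 0], "angular": [0, 0, 0]}, {"hand": 0, "dp": [0, 0, 0], "angular": [0, 0, 0]}, {"hand": 0, "dp": [0, 0, 0], "angular": [0, 0, 0]}, {"hand": 0, "dp": [0, 0, 0], "angular": [0, 0, 0]}]}}

```text
clock: 23.72
position: [593.5, -211.2, 294.4]
ee_rot: [0.002, 0.839, 0.544, -0.0]
force: [-0.8, -0.3, 0.2]
opening: 27.3
finger_force: 0.0
```

Emit:
{"fn": "drive_tool", "kwargs": {"steps": [{"hand": 0, "dp": [0, 0, 0], "angular": [0, 0, 0]}, {"hand": 0, "dp": [0, 0, 0], "angular": [0, 0, 0]}]}}

```text
clock: 23.98
position: [593.3, -211.1, 294.3]
ee_rot: [0.001, 0.839, 0.544, -0.0]
force: [-0.7, 1.4, 1.4]
opening: 23.7
finger_force: 15.0
```

Emit:
{"fn": "drive_tool", "kwargs": {"steps": [{"hand": 0, "dp": [0.2, -7.2, 0], "angular": [0, 0, 0.03]}, {"hand": 0, "dp": [0.4, -13.1, 0], "angular": [0, 0, 0.055]}, {"hand": 0, "dp": [0.4, -13.1, 0], "angular": [0, 0, 0.055]}, {"hand": 0, "dp": [0.4, -13.1, 0], "angular": [0, 0, 0.055]}, {"hand": 0, "dp": [0.4, -13.1, 0], "angular": [0, 0, 0.055]}]}}

```text
clock: 24.6
position: [542.9, -180.5, 294.3]
ee_rot: [0.003, 0.901, 0.434, 0.001]
force: [3.5, -2.7, -1.0]
opening: 23.7
finger_force: 15.0
```

Emit:
{"fn": "drive_tool", "kwargs": {"steps": [{"hand": 0, "dp": [0.4, -13.1, 0], "angular": [0, 0, 0.055]}, {"hand": 0, "dp": [0.4, -13.1, 0], "angular": [0, 0, 0.055]}, {"hand": 0, "dp": [0.4, -13.1, 0], "angular": [0, 0, 0.055]}, {"hand": 0, "dp": [0.4, -13.1, 0], "angular": [0, 0, 0.055]}, {"hand": 0, "dp": [0.4, -13.1, 0], "angular": [0, 0, 0.055]}]}}

```text
clock: 25.22
position: [497.9, -133.6, 294.3]
ee_rot: [0.004, 0.952, 0.306, 0.001]
force: [1.7, -4.6, -0.7]
opening: 23.9
finger_force: 15.0
```

Emit:
{"fn": "drive_tool", "kwargs": {"steps": [{"hand": 0, "dp": [0.4, -13.1, 0], "angular": [0, 0, 0.055]}, {"hand": 0, "dp": [0.4, -13.1, 0], "angular": [0, 0, 0.055]}, {"hand": 0, "dp": [0.4, -13.1, 0], "angular": [0, 0, 0.055]}, {"hand": 0, "dp": [0.3, -10.7, 0], "angular": [0, 0, 0.045]}, {"hand": 0, "dp": [0.2, -7.1, 0], "angular": [0, 0, 0.03]}]}}

```text
clock: 25.85
position: [470.0, -83.7, 294.3]
ee_rot: [0.004, 0.982, 0.191, 0.0]
force: [-0.7, -7.7, 1.7]
opening: 23.7
finger_force: 15.0
```

Emit:
{"fn": "drive_tool", "kwargs": {"steps": [{"hand": 0, "dp": [0.2, -4.8, 0], "angular": [0, 0, 0.02]}, {"hand": 0, "dp": [0, -3, 0], "angular": [0, 0, 0.013]}, {"hand": 0, "dp": [0, -3, 0], "angular": [0, 0, 0.012]}, {"hand": 0, "dp": [0, -3, 0], "angular": [0, 0, 0.012]}, {"hand": 0, "dp": [0, -2, 0], "angular": [0, 0, 0.008]}]}}

```text
clock: 26.48
position: [465.3, -70.5, 294.2]
ee_rot: [0.006, 0.987, 0.16, 0.001]
force: [0.6, -15.0, -1.8]
opening: 23.7
finger_force: 15.0
```

Emit:
{"fn": "drive_tool", "kwargs": {"steps": [{"hand": 0, "dp": [0, 0, 0], "angular": [0, 0, 0]}]}}

```text
clock: 26.6
position: [465.3, -70.7, 294.2]
ee_rot: [0.006, 0.987, 0.16, 0.001]
force: [-0.3, -12.8, -1.4]
opening: 23.6
finger_force: 15.0
```

Stop reached. Returning with the lever, then lifting clear.

Emit:
{"fn": "drive_tool", "kwargs": {"steps": [{"hand": 0.6, "dp": [0, 0, 0], "angular": [0, 0, 0]}, {"hand": 0.6, "dp": [0, 0, 0], "angular": [0, 0, 0]}, {"hand": 0.6, "dp": [0.5, 16, 0], "angular": [0, 0, -0.067]}, {"hand": 0.6, "dp": [0.8, 19.8, 0], "angular": [0, 0, -0.083]}, {"hand": 0.6, "dp": [0.8, 19.8, 0], "angular": [0, 0, -0.083]}]}}

```text
clock: 27.22
position: [489.2, -119.1, 294.2]
ee_rot: [0.003, 0.962, 0.274, 0.002]
force: [2.8, -1.6, -1.6]
opening: 56.3
finger_force: 1.4
```

Emit:
{"fn": "drive_tool", "kwargs": {"steps": [{"hand": 0.6, "dp": [0.8, 19.8, 0], "angular": [0, 0, -0.083]}, {"hand": 0.6, "dp": [0.8, 19.8, 0], "angular": [0, 0, -0.083]}, {"hand": 0.6, "dp": [0.8, 19.8, 0], "angular": [0, 0, -0.083]}, {"hand": 0.6, "dp": [0.8, 19.8, 0], "angular": [0, 0, -0.083]}, {"hand": 0.6, "dp": [0.8, 19.8, 0], "angular": [0, 0, -0.083]}]}}

```text
clock: 27.85
position: [557.0, -190.0, 294.4]
ee_rot: [0.002, 0.885, 0.466, 0.001]
force: [0.8, -0.9, -0.1]
opening: 56.3
finger_force: 0.7
```

Emit:
{"fn": "drive_tool", "kwargs": {"steps": [{"hand": 0.8, "dp": [0.8, 19.8, 0], "angular": [0, 0, -0.083]}, {"hand": 0.8, "dp": [0.8, 19.8, 0], "angular": [0, 0, -0.083]}, {"hand": 0.8, "dp": [0, 0, 0], "angular": [0, 0, 0]}, {"hand": 0.8, "dp": [0, 0, -30], "angular": [0, 0, 0]}, {"hand": 0.8, "dp": [0, 0, -50], "angular": [0, 0, 0]}]}}

```text
clock: 28.48
position: [589.1, -208.1, 373.0]
ee_rot: [-0.001, 0.844, 0.536, -0.002]
force: [0.4, -0.6, -0.5]
opening: 75.5
finger_force: 0.0
```

Emit:
{"fn": "drive_tool", "kwargs": {"steps": [{"hand": 0.8, "dp": [-20, 0, -50], "angular": [0, 0, 0]}, {"hand": 0.8, "dp": [-40, -10, 0], "angular": [0, 0, 0]}, {"hand": 0.8, "dp": [-40, -10, 0], "angular": [0, 0, 0]}, {"hand": 0.8, "dp": [0, 0, 0], "angular": [0, 0, 0]}, {"hand": 0.8, "dp": [0, 0, 0], "angular": [0, 0, 0]}]}}

```text
clock: 29.1
position: [529.6, -290.3, 424.4]
ee_rot: [0.001, 0.844, 0.536, 0.0]
force: [0.1, 0.1, -0.0]
opening: 75.5
finger_force: 0.0
```

```bash
python3 - <<'E'
from h import *
p=cap('top'); cv2.imwrite('pics/end.png',cv2.resize(p['pixels'][90:270,110:410,::-1],None,fx=2.6,fy=2.6,interpolation=cv2.INTER_CUBIC))
P,Q,s=st(); print(P,s['force'],s['clock'],s['finger_force'])
E
```

```text
[ 529.95114313 -290.04978602  424.42051431] [0.95837161 0.88212127 0.11151041] 29.15 0.0
```

View pics/end.png

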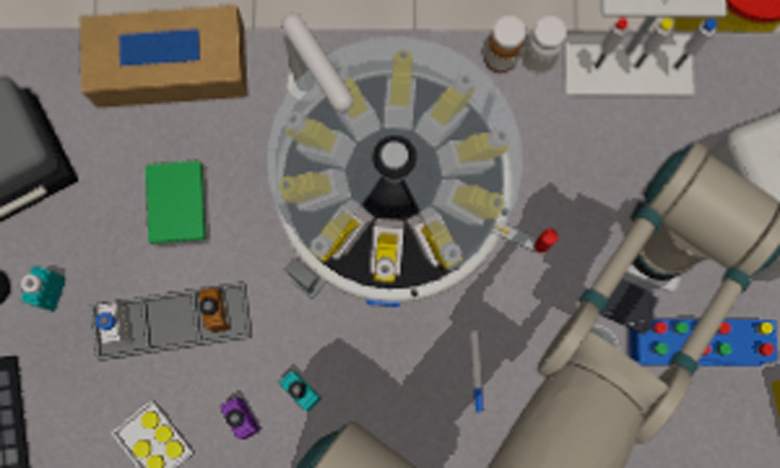

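Final view: the lever grip is home at (545,240), a bottle stands in the gap at (386,250) and another at the reader (340,235). Every place is full now, so I'll confirm the turn by telling my loose bottle, which sat about 6 mm outwards, from the fixed ones.

```bash
python3 - <<'E'
from h import *
# top, averaged over 4 frames: cap centroid in each station's local frame
A={}
for i in range(4):
    p=cap('top'); X,uv=world(p)
    for k in (-1,0,1):
        o,M=unit(yaw=YAW-k*np.pi/5); L=(X-o)@M
        m=(abs(L[:,0])<35)&(abs(L[:,1])<22)&(L[:,2]>102)&(L[:,2]<112)
        hs=cv2.cvtColor(p['pixels'],cv2.COLOR_RGB2HSV)[uv[:,1],uv[:,0]].astype(int)
        A.setdefault(k,[]).append(np.r_[L[m].mean(0),m.sum()])
for k in A: print(k,np.mean(A[k],0).round(1))
P,Q,s=st()
o,M,Ri=ins(); yi=np.radians(86)
W=[([440,-100,440],down(np.radians(35)),9),([391.6,29.3,423.7],Ri,8)]
plan(P,Q,W)
E
```

```text
-1 [-22.6   4.2 107.3  53.2]
0 [-2.000e+00 -1.000e-01  1.061e+02  3.600e+01]
1 [-22.3  -3.9 107.1  51. ]
1 [14.9, -18.0, -1.8] [0.0, 0.0, -0.116]
2 [16.9, -16.2, -1.8] [0.0, 0.0, -0.116]
3 [18.7, -14.1, -1.8] [0.0, 0.0, -0.116]
4 [20.2, -11.9, -1.8] [0.0, 0.001, -0.116]
5 [21.4, -9.5, -1.8] [0.0, 0.0, -0.117]
6 [22.3, -6.9, -1.8] [0.0, 0.001, -0.116]
7 [23.0, -4.2, -1.8] [0.0, 0.0, -0.117]
8 [23.4, -1.5, -1.8] [0.001, 0.001, -0.116]
9 [23.3, 1.1, -1.7] [0.0, 0.0, -0.117]
10 [16.7, 4.3, 2.0] [-0.029, -0.061, -0.109]
11 [16.2, 6.1, 1.2] [-0.029, -0.061, -0.109]
12 [15.5, 7.8, 0.4] [-0.029, -0.061, -0.108]
13 [14.6, 9.4, -0.3] [-0.029, -0.061, -0.109]
14 [13.5, 11.0, -0.8] [-0.029, -0.061, -0.108]
15 [12.2, 12.4, -1.3] [-0.029, -0.061, -0.109]
16 [10.6, 13.6, -1.6] [-0.029, -0.061, -0.108]
17 [9.0, 14.8, -1.8] [-0.03, -0.061, -0.109]
```

Emit:
{"fn": "drive_tool", "kwargs": {"steps": [{"hand": 0.5, "dp": [14.9, -18, -1.8], "angular": [0, 0, -0.116]}, {"hand": 0.5, "dp": [16.9, -16.2, -1.8], "angular": [0, 0, -0.116]}, {"hand": 0.5, "dp": [18.7, -14.1, -1.8], "angular": [0, 0, -0.116]}, {"hand": 0.5, "dp": [20.2, -11.9, -1.8], "angular": [0, 0, -0.116]}, {"hand": 0.5, "dp": [21.4, -9.5, -1.8], "angular": [0, 0, -0.117]}]}}

```text
clock: 29.98
position: [479.7, -184.1, 433.1]
ee_rot: [0.002, 0.653, 0.758, -0.0]
force: [0.5, 0.2, 0.5]
opening: 46.7
finger_force: 0.0
```

Emit:
{"fn": "drive_tool", "kwargs": {"steps": [{"hand": 0.5, "dp": [22.3, -6.9, -1.8], "angular": [0, 0, -0.116]}, {"hand": 0.5, "dp": [23, -4.2, -1.8], "angular": [0, 0, -0.117]}, {"hand": 0.5, "dp": [23.4, -1.5, -1.8], "angular": [0, 0, -0.116]}, {"hand": 0.5, "dp": [23.3, 1.1, -1.7], "angular": [0, 0, -0.117]}, {"hand": 0.5, "dp": [16.7, 4.3, 2], "angular": [-0.029, -0.061, -0.109]}]}}

```text
clock: 30.6
position: [433.8, -83.6, 437.9]
ee_rot: [0.036, 0.411, 0.911, -0.002]
force: [1.1, 0.6, 0.2]
opening: 47.0
finger_force: 0.0
```

Emit:
{"fn": "drive_tool", "kwargs": {"steps": [{"hand": 0.5, "dp": [16.2, 6.1, 1.2], "angular": [-0.029, -0.061, -0.109]}, {"hand": 0.5, "dp": [15.5, 7.8, 0.4], "angular": [-0.029, -0.061, -0.108]}, {"hand": 0.5, "dp": [14.6, 9.4, -0.3], "angular": [-0.029, -0.061, -0.109]}, {"hand": 0.5, "dp": [13.5, 11, -0.8], "angular": [-0.029, -0.061, -0.108]}, {"hand": 0.5, "dp": [12.2, 12.4, -1.3], "angular": [-0.029, -0.061, -0.109]}]}}

```text
clock: 31.22
position: [403.2, -2.7, 427.4]
ee_rot: [0.2, 0.144, 0.969, -0.008]
force: [0.5, -0.1, 0.3]
opening: 47.0
finger_force: 0.0
```

Emit:
{"fn": "drive_tool", "kwargs": {"steps": [{"hand": 0.5, "dp": [10.6, 13.6, -1.6], "angular": [-0.029, -0.061, -0.108]}, {"hand": 0.5, "dp": [9, 14.8, -1.8], "angular": [-0.03, -0.061, -0.109]}, {"hand": 0.5, "dp": [0, 0, 0], "angular": [0, 0, 0]}, {"hand": 0.5, "dp": [0, 0, 0], "angular": [0, 0, 0]}]}}

```text
clock: 31.72
position: [391.8, 28.5, 423.5]
ee_rot: [0.259, 0.034, 0.965, -0.01]
force: [0.4, 0.1, 0.2]
opening: 46.7
finger_force: 0.0
```

```bash
python3 - <<'E'
from h import *
p=cap('wrist','w6.png'); X,uv=world(p); P,Q,s=st(); print(P,s['force'],s['clock'])
o,M=unit(); L=(X-o)@M
c=(abs(L[:,0])<40)&(abs(L[:,1])<28)&(L[:,2]>100)&(L[:,2]<125); print('cap',c.sum(),np.median(L[c],0),L[c].min(0),L[c].max(0))
a=cv2.imread('pics/w5.png')[110:290,120:390]; b=cv2.imread('pics/w6.png')[110:290,120:390]
cv2.imwrite('pics/cmp.png',cv2.resize(np.hstack([a,b]),None,fx=1.48,fy=1.48,interpolation=cv2.INTER_CUBIC))
E
```

```text
[391.96655034  28.3526636  423.54616648] [0.23105792 0.24724731 0.09752846] 31.775
cap 644 [  0.70187801  -1.11186954 105.37155616] [-12.8947168  -13.65081959 100.06933709] [ 12.5981576   11.49973966 108.25838038]
```

View pics/cmp.png

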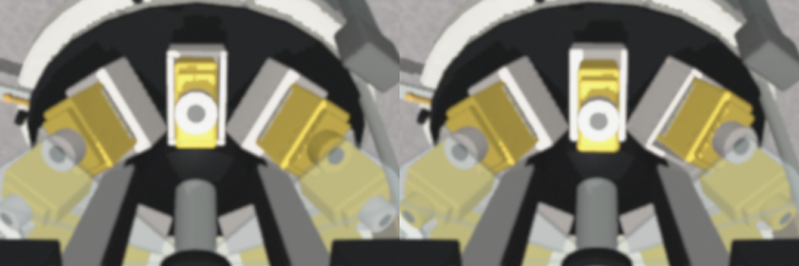

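In the comparison, left is before and right is after. The outward-leaning loose bottle is now at the reader, right panel (715,125), and a centred fixed one is in the gap at (597,110). Handing in.

```bash
python3 -c "
from h import *
print(workorder.close_job())"
```

```text
the job is handed in; nothing more can be done
None
```

The job is handed in: one lever stroke brought the empty place to the gap, the yellow bottle went fully home in it and was let go, and a second stroke took it to the bar-code reader. The lever is released at home, the robot is clear, and the clock read about 32 s at hand-in.

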